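# Rock the stuck hard drive out of its dock

### The arm

A 7-joint arm with a two-finger parallel gripper is mounted at the origin on the work surface. World frame = base frame: x ahead of the robot, y to its left, z up, the work surface at z = 0. Lengths are in m, angles in rad, forces in N, time in s.
With the tool pointing down it reaches from about 0.425 to 1.025 m from the base axis. Payload 9.4 kg.
Tool frame: the origin (TCP) lies at the centre of the arm's flange, where the gripper is bolted on; the fingertips stand 186 mm ahead of it and the grasp point (between the pads) lies 167 mm ahead of it; z points along the fingers, y is the line along which they close (so a half turn about z gives the same grasp; the last joint's range is limited). The gripper opens to 93 mm and grips with 3 to 60 N. Pads are 15 mm wide; open, the fingers measure 128 mm over their backs; the gripper's body (75 mm by 188 mm) begins 65 mm behind the grasp point.
Start: joints at [1.026, 0.599, -0.003, 1.599, 0.002, 0.943, -0.08], TCP at [0.327, -0.647, 0.405] pointing down, gripper open.
Joint ranges: [-2.57, 2.57], [-0.35, 1.97], [-1.29, 1.29], [0.11, 2.56], [-1.05, 4.19], [0.11, 1.86], [-2.63, 2.63]. Speed limits (rad/s): [2.22, 2.22, 3.01, 3.01, 3.14, 3.14, 3.14].

### API

Orientations are given as a 3x3 rotation matrix whose columns are the frame's x, y, z axes.
In Python, from station import status, vision, env gives the robot as it stands.
- The arm moves only by the tool play_rows, never from a script. Its argument "deltas" is a list of rows, each an object with "hand": the closure in counts, from 0 (fully open) to 255 (shut); "translation": the shift along the tool's x, y, z in cm, a list of three; "twist": the turn about the tool's z in degrees. In form: [{"hand": hand, "translation": [x, y, z], "twist": twist}, ...]. A call has 1 to 10 rows; each row shifts and turns the commanded pose from where the row before left it, along the tool's axes as they then stand; what a row does not reach is not made up. A row lasts 1/8 s, in which the tool goes at most 62.5 mm and 10.7 degrees, less where a joint would pass 70% of its speed; a pose out of reach is approached as far as the arm can. A call with a gripper value outside its range is refused whole. The fingers move at their own pace and stop on an object; "squeeze" is the grip in N (left out, the last holds). Time passes only in rows, so rows that do not move let the fingers close. It gives the time, the measured TCP pose, the force, the opening and the grip force at its end, in the units of the state.
- status.get_state(): the state, without advancing time (a new reading comes with each control period).
- vision.camera(name): name is "scene" or "top" or "wrist"; returns the picture (480x640x3 uint8, red, green, blue); there is no depth.
- vision.camera_info(name): a dict with "camera_matrix" (3x3 intrinsics, pixels), "position" and "rotation" of the camera in the world. Camera axes: x right, y down, z forward; pixel columns grow to the right and rows downward; lengths in m; the calibration is good to about 2 mm. The wrist camera is an equidistant fisheye: a pixel r from the principal point sees the ray r / f radians off the axis. A picture is of the moment at which its call begins: read the wrist's pose just before it. camera_info takes no time and is no camera call; for the wrist camera it gives the pose at the moment of the call.
- env.finish_job(): hands the job in; it is judged then, once.
Trained networks look in the newest picture that a camera, given by its name, has taken for a name from the list of things; names that differ only in an ending like _2 or _b are one class to them, and where a whole thing is asked for, a point or a joint stands for the part that bears it (a point fixed in the world has none). Each returns a list of dicts, best first, with "conf" (0 to 1); they miss things now and then, are a little off and sometimes report something else, mostly with a low value. They report only what shows in the picture. A call takes as long as a camera call.
- vision.recognise(name, camera): "box" ([left, top, right, bottom] in pixels, round what is visible of it).
- vision.mark_of(name, camera): "location" ([column, row] in pixels: a listed point, or the origin of a listed thing).
The state is a dict: "time_s": time; "joint_pos": joint angles; "joint_vel": joint speeds; "joint_efforts": joint torques, N m; "tcp_pos": TCP position; "orientation": TCP orientation; "wrist_force": force on the tool from outside, world axes, zero at the start; "torque": the same for the moment, N m; "grip_width": opening from 0.0 (shut) to 1.0 (fully open); "grasp_force": force on a finger pad.
Only numpy, scipy, OpenCV 4.12 (cv2) and the standard library are available. Lean on these libraries where they do the work, as an engineer would, in place of code of your own. Each camera call takes 0.05 s, during which the arm holds its last target. There are 200 camera calls.

### The job

The hard drive with the red label is stuck in its upright dock. Grip it by the top, do not yank it straight up: rock it side to side along its width, leaning it first clearly towards the dock's blue lamp and then clearly past upright the other way, until it comes free; then lift it just clear and finish while holding it still and upright, two or three centimetres above its own dock. Leave the green-labelled drive and everything else on the bench as they are.

Things in the scene. Friction and masses are not known exactly. Their poses are not given: they have to be found in the camera images.
- drive_red: Bare 3.5 inch hard drive with red label and red top strip, standing on end in its dock: 26 mm thick (its x), 102 mm wide (its y, +y end towards the dock's blue lamp), 147 mm tall (its z), 0.45 to 0.65 kg. Origin: centre of its underside. It has a small notch in each narrow edge, 9 to 20 mm above the underside. The faces above the dock are flat; the part above 50 mm from the underside is free to grip across the 26 mm.
- red_top (a point): Centre of the red drive's top face, 147 mm above its underside.
- red_lamp_foot (a point): Point on the underside of the red drive, 46.5 mm from its middle towards the lamp end (its +y).
- red_far_foot (a point): Point on the underside of the red drive, 46.5 mm from its middle away from the lamp (its -y).
- dock_red: Black drive dock fixed to the bench that holds the red drive: 70 mm (its x) by 170 mm (its y) by 65 mm tall. Origin: centre of its underside; z up. The slot is 28 mm wide in x, 45 mm deep and 114 mm long in y at the mouth, so the seated drive can lean 0.13 rad or somewhat more each way along y and at most 0.05 rad in x.
- red_lamp (a point): Centre of the blue lamp bar (44 by 16 mm) on top of the red drive's dock, at its +y end, 73 mm from the dock's middle.
- red_catch_lamp (a point): Spring ball catch low in the slot's lamp end, sitting in the drive's notch, 11 mm above the slot's floor. It holds its end of the drive down with about 15 to 20 N and lets go once that end has risen 7 to 8 mm; 13 mm up, the end rests on top of the ball. Leaning the top towards the far end lifts this end.
- red_catch_far (a point): Same catch at the slot's other end. Leaning the top towards the lamp pivots the drive on its lamp-end foot and lifts the far foot out of this catch. A straight pull has to beat both catches at once (about 40 N).
- red_seat (a point): Centre of the slot's floor, 20 mm above the bench: where the seated drive's underside stands.
- drive_green: Same kind of drive with green label and green top strip, seated in the other dock. To be left alone. Origin: centre of its underside.
- dock_green: Same kind of dock, fixed to the bench, holding the green drive. Origin: centre of its underside.
- screwdriver: Loose screwdriver with yellow handle, 190 mm, lying on the bench; bystander.
- screw_tray: Loose blue screw tray, 120 by 90 by 25 mm; bystander. Origin: centre of its underside.
- case_fan: Loose black case fan, 80 by 80 by 25 mm; bystander. Origin: centre of its underside.
- heatsink: Loose finned heat sink with copper base, 80 by 80 by 42 mm; bystander. Origin: centre of its underside.
- memory_module: Loose grey memory module lying flat, 133 by 34 by 8 mm; bystander. Origin: centre of its underside.
- air_can: Standing blue can, 60 mm across, 120 mm tall; bystander. Origin: centre of its underside.

How it is judged:
By the outcome, as a careful person would: the job done as asked, in the order asked, and still so for the second after the job is handed in, while the arm keeps its last pose, push and grip.
It also fails if it takes over 34 s, if anything falls off the work surface, if the arm or the gripper's body presses on something with over 40 N, if the wrist force passes 120 N, or if a joint passes its speed limit or range.

## Working session

There is one attempt and no reset: what is moved stays moved. The work goes in short steps, Python scripts to look and compute and a tool call to move; the robot and the scene stay as the last step left them, time stands still between calls to the robot, and variables do not carry over. Pictures are saved under pics/ and viewed, at most 10 in all, crops included, and the job is handed in when it is done.

Besides the shell and the picture viewer there is one more tool, called after "Request:" in YAML: its name, and indented under it one key for each argument. play_rows: Moves the arm, as the interface text tells. Its arguments: {"type":"object","properties":{"deltas":{"type":"array","items":{"type":"object","properties":{"hand":{"type":"number"},"translation":{"type":"array","items":{"type":"number"}},"twist":{"type":"number"}}}},"squeeze":{"type":"number"}},"required":["deltas"]}

```bash
mkdir -p pics; ls; cat > h.py <<'E'
import numpy as np, cv2
from station import status, vision, env
def ray(cam,px):
    i=vision.camera_info(cam);K=np.array(i["camera_matrix"]);R=np.array(i["rotation"]);p=np.array(i["position"])
    v=np.array([(px[0]-K[0,2])/K[0,0],(px[1]-K[1,2])/K[1,1]])
    if cam=="wrist":
        r=np.linalg.norm(v); d=np.array([*(v/max(r,1e-9)*np.sin(r)),np.cos(r)])
    else: d=np.array([*v,1.])
    return p,R@d
def at_z(cam,px,z):
    p,d=ray(cam,px); return p+d*(z-p[2])/d[2]
def tri(obs):
    A=np.zeros((3,3));b=np.zeros(3)
    for cam,px in obs:
        p,d=ray(cam,px);d=d/np.linalg.norm(d);M=np.eye(3)-np.outer(d,d);A+=M;b+=M@p
    return np.linalg.solve(A,b)
def save(cam,name):
    im=np.array(vision.camera(cam)); cv2.imwrite(f"pics/{name}.png",im[:,:,::-1]); return im
E
python3 - <<'E'
from h import *
for c in ("scene","top"):
    save(c,c+"0")
    for n in ("red_top","red_lamp","dock_red","drive_red","drive_green","dock_green"):
        r=vision.mark_of(n,c)[:2]
        print(c,n,[(np.round(x["location"]),round(x["conf"],2)) for x in r], [np.round(at_z(c,x["location"],{"red_top":.167,"red_lamp":.065}.get(n,0)),3) for x in r])
    print(vision.camera_info(c)["position"])
s=status.get_state();print(s["time_s"],s["tcp_pos"],s["orientation"],s["wrist_force"])
E
```

```text
pics
scene red_top [(array([414., 236.]), 0.72)] [array([0.494, 0.196, 0.167])]
scene red_lamp [(array([441., 278.]), 0.58)] [array([0.472, 0.263, 0.065])]
scene dock_red [(array([405., 297.]), 0.56)] [array([0.506, 0.198, 0.   ])]
scene drive_red [(array([403., 290.]), 0.81)] [array([0.486, 0.183, 0.   ])]
scene drive_green [(array([201., 224.]), 0.64), (array([298., 246.]), 0.61)] [array([ 0.559, -0.438,  0.   ]), array([ 0.482, -0.137,  0.   ])]
scene dock_green [(array([299., 249.]), 0.96)] [array([ 0.494, -0.126,  0.   ])]
[1.29998772 0.5212054  0.73475938]
top red_top [(array([218., 286.]), 0.63), (array([473., 256.]), 0.63)] [array([0.492, 0.197, 0.167]), array([ 0.566, -0.378,  0.167])]
top red_lamp [(array([354., 288.]), 0.65)] [array([ 0.489, -0.119,  0.065])]
top dock_red [(array([233., 283.]), 0.73)] [array([0.497, 0.188, 0.   ])]
top drive_red [(array([227., 282.]), 0.74)] [array([0.498, 0.203, 0.   ])]
top drive_green [(array([352., 284.]), 0.76), (array([211., 286.]), 0.3)] [array([ 0.498, -0.121,  0.   ]), array([0.488, 0.243, 0.   ])]
top dock_green [(array([355., 287.]), 0.62)] [array([ 0.49 , -0.129,  0.   ])]
[0.5236601  0.00845755 1.2595844 ]
0.7 [ 0.32690921 -0.64711213  0.40473842] [[ 8.92546792e-01  4.50954790e-01 -4.49489663e-05]
 [ 4.50954786e-01 -8.92546792e-01 -6.81690476e-05]
 [-7.08602142e-05  4.05741133e-05 -9.99999997e-01]] [ 0.06808086 -0.11904944  0.19409616]
```

View pics/scene0.png

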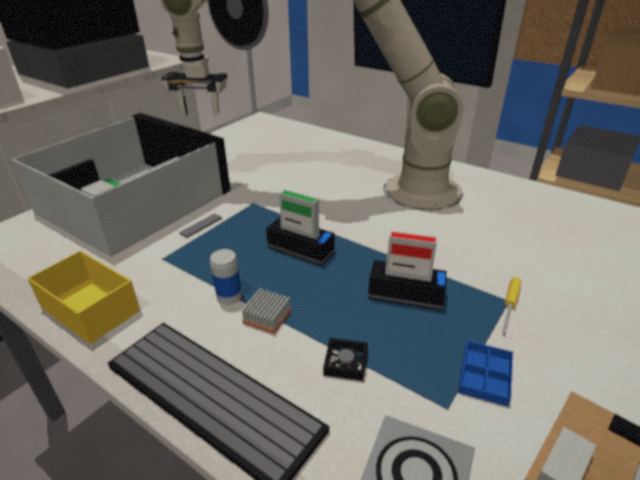

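View pics/top0.png

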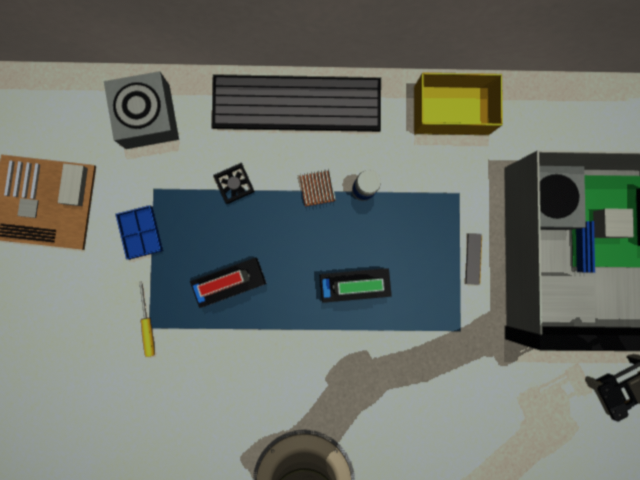

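The scene shows the red drive at about (414,250) with its lamp at (441,278). The top view shows the red strip from (200,292) to (243,276) with the lamp at the left end. I'll work out the yaw and the approach rows next.

```bash
cat >> h.py <<'E'
def redrect(im,cam,z,lo=(0,0,640,480)):
    im=im.astype(int);m=((im[:,:,0]>110)&(im[:,:,1]<80)&(im[:,:,2]<80)).astype(np.uint8)
    n,l,st,c=cv2.connectedComponentsWithStats(m);k=1+np.argmax(st[1:,4]);ys,xs=np.where(l==k)
    P=np.array([at_z(cam,(x,y),z)[:2] for x,y in zip(xs,ys)])
    r=cv2.minAreaRect(P.astype(np.float32)*1000);return r,cv2.boxPoints(r),len(xs)
E
python3 - <<'E'
from h import *
im=cv2.imread("pics/top0.png")[:,:,::-1]
r,b,n=redrect(im,"top",.167);print(r,n);print(b)
import sys
e=b[np.argsort([ -np.linalg.norm(b[i]-b[(i+1)%4]) for i in range(4)])]
yaw=None
L=[(np.linalg.norm(b[(i+1)%4]-b[i]),b[(i+1)%4]-b[i]) for i in range(4)]
v=max(L,key=lambda t:t[0])[1]; v=v*np.sign(v[1])/np.linalg.norm(v);print("drive y",v)
c=np.array(r[0])/1000
s=status.get_state();R=np.array(s["orientation"]);p=np.array(s["tcp_pos"])
a0=np.arctan2(R[1,0],R[0,0]);a1=np.arctan2(v[1],v[0]);tw=-np.degrees(a1-a0);print("twist total",tw,"target",c)
# path via waypoint, N rows
N=20;way=np.array([p[:2],[.56,-.25],c]);d=[0,np.linalg.norm(way[1]-way[0])];d.append(d[1]+np.linalg.norm(way[2]-way[1]))
t=np.linspace(0,d[2],N+1);X=np.stack([np.interp(t,d,way[:,i]) for i in (0,1)],1)
for i in range(N):
    a=a0-np.radians(tw)*-1*0+ (a1-a0)*i/N
    ex=np.array([np.cos(a),np.sin(a)]);ey=np.array([np.sin(a),-np.cos(a)])
    D=(X[i+1]-X[i])*100;print(i,round(D@ex,2),round(D@ey,2),round(tw/N,2))
E
```

```text
((498.1678466796875, 192.6524200439453), (24.96531867980957, 93.54971313476562), 20.546863555908203) 402
[[470.06256 232.07063]
 [502.89603 144.47203]
 [526.27313 153.2342 ]
 [493.43967 240.83281]]
drive y [-0.3509734   0.93638545]
twist total -83.74190579901651 target [0.49816785 0.19265242]
0 3.81 -2.46 -4.19
1 3.98 -2.17 -4.19
2 4.13 -1.87 -4.19
3 4.26 -1.57 -4.19
4 4.36 -1.25 -4.19
5 4.44 -0.93 -4.19
6 4.5 -0.6 -4.19
7 4.53 -0.27 -4.19
8 4.54 0.06 -4.19
9 4.52 0.39 -4.19
10 4.04 -1.78 -4.19
11 4.11 -1.92 -4.19
12 4.24 -1.62 -4.19
13 4.35 -1.3 -4.19
14 4.43 -0.98 -4.19
15 4.49 -0.66 -4.19
16 4.53 -0.33 -4.19
17 4.54 0.0 -4.19
18 4.52 0.33 -4.19
19 4.49 0.66 -4.19
```

Request:
play_rows:
  deltas:
    - {"hand": 0,"translation": [2.0,-1.5,-4],"twist": -4.2}
    - {"hand": 0,"translation": [4.0,-2.2,-3],"twist": -4.2}
    - {"hand": 0,"translation": [4.1,-1.9,0],"twist": -4.2}
    - {"hand": 0,"translation": [4.3,-1.6,0],"twist": -4.2}
    - {"hand": 0,"translation": [4.4,-1.3,0],"twist": -4.2}
    - {"hand": 0,"translation": [4.4,-0.9,0],"twist": -4.2}
    - {"hand": 0,"translation": [4.5,-0.6,0],"twist": -4.2}
    - {"hand": 0,"translation": [4.5,-0.3,0],"twist": -4.2}
    - {"hand": 0,"translation": [4.5,0.1,0],"twist": -4.2}
    - {"hand": 0,"translation": [4.5,0.4,0],"twist": -4.2}

```text
time_s: 1.95
tcp_pos: [0.5445, -0.2709, 0.4749]
orientation: [[0.359, 0.933, 0.0], [0.933, -0.359, -0.0], [-0.0, 0.0, -1.0]]
wrist_force: [0.6, 0.3, -0.8]
grip_width: 0.998
grasp_force: 0.0
```

Request:
play_rows:
  deltas:
    - {"hand": 0,"translation": [4.0,-1.8,0],"twist": -4.2}
    - {"hand": 0,"translation": [4.1,-1.9,0],"twist": -4.2}
    - {"hand": 0,"translation": [4.2,-1.6,0],"twist": -4.2}
    - {"hand": 0,"translation": [4.4,-1.3,0],"twist": -4.2}
    - {"hand": 0,"translation": [4.4,-1.0,0],"twist": -4.2}
    - {"hand": 0,"translation": [4.5,-0.7,0],"twist": -4.2}
    - {"hand": 0,"translation": [4.5,-0.3,0],"twist": -4.2}
    - {"hand": 0,"translation": [4.5,0,2],"twist": -4.2}
    - {"hand": 0,"translation": [4.5,0.3,2],"twist": -4.2}
    - {"hand": 0,"translation": [4.5,0.7,1],"twist": -3.9}

```text
time_s: 3.2
tcp_pos: [0.4834, 0.176, 0.424]
orientation: [[-0.352, 0.936, -0.0], [0.936, 0.352, -0.0], [-0.0, -0.001, -1.0]]
wrist_force: [0.6, 0.2, -0.2]
grip_width: 1.0
grasp_force: 0.0
```

```bash
python3 - <<'E'
from h import *
s=status.get_state();R=np.array(s["orientation"]);print(s["time_s"],s["tcp_pos"],R[:,0],s["joint_pos"])
im=save("wrist","w1");r,b,n=redrect(im,"wrist",.167);print(r,n);print(b)
for n in ("red_top","red_lamp","dock_red"):
    print(n,[(np.round(x["location"]),round(x["conf"],2),np.round(at_z("wrist",x["location"],{"red_top":.167,"red_lamp":.065}.get(n,0)),3)) for x in vision.mark_of(n,"wrist")[:2]])
E
```

```text
3.2 [0.48344829 0.17600386 0.4240286 ] [-3.52002576e-01  9.35999018e-01 -1.58543116e-04] [-0.04539475  0.36858661 -0.54838414  2.0303648   0.26219669  0.81076956
 -0.38657858]Traceback (most recent call last):
  File "<stdin>", line 3, in <module>
  File "h.py", line 22, in redrect
    P=np.array([at_z(cam,(x,y),z)[:2] for x,y in zip(xs,ys)])
                ~~~~^^^^^^^^^^^^^
  File "h.py", line 11, in at_z
    p,d=ray(cam,px); return p+d*(z-p[2])/d[2]
        ~~~^^^^^^^^
  File "h.py", line 4, in ray
    i=vision.camera_info(cam);K=np.array(i["camera_matrix"]);R=np.array(i["rotation"]);p=np.array(i["position"])
ValueError: time passes only in moves, steps and waits
```

View pics/w1.png

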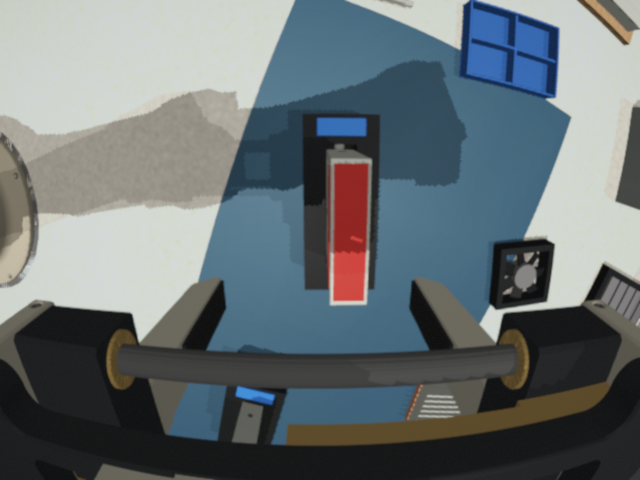

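The wrist view shows the red strip from row 163 to 302 around column 350, parallel to the tool x axis, with the lamp at (341,127). The calibration lookup failed because it was called once per pixel, so I'll cache it.

```bash
sed -i 's/^def ray/C={}\ndef info(c):\n    if c not in C: C[c]=vision.camera_info(c)\n    return C[c]\ndef ray/; s/i=vision.camera_info(cam);/i=info(cam);/' h.py
python3 - <<'E'
from h import *
s=status.get_state();R=np.array(s["orientation"]);T=np.array(s["tcp_pos"]);print(s["time_s"],T,info("wrist")["position"])
im=cv2.imread("pics/w1.png")[:,:,::-1];r,b,n=redrect(im,"wrist",.167);print(r,n);print(b)
print("tool-frame offset mm",R.T@(np.array([*r[0],167])-T*1000))
save("wrist","w2")
for n in ("red_top","red_lamp"):
    print(n,[(np.round(x["location"]),round(x["conf"],2),np.round(at_z("wrist",x["location"],{"red_top":.167,"red_lamp":.065}[n]),3)) for x in vision.mark_of(n,"wrist")[:2]])
E
```

```text
3.25 [0.48215816 0.18177536 0.42370858] [0.45451717 0.25471016 0.40426996]
((498.3739013671875, 200.86550903320312), (21.418123245239258, 94.17420196533203), 21.159961700439453) 4224
[[471.3897  240.91216]
 [505.38406 153.08751]
 [525.3581  160.81886]
 [491.36374 248.64351]]
tool-frame offset mm [ 11.00006348  21.8560705  256.7644687 ]
red_top [(array([349., 246.]), 0.79, array([0.501, 0.193, 0.167])), (array([435., 403.]), 0.64, array([0.627, 0.09 , 0.167]))]
red_lamp [(array([342., 136.]), 0.91, array([0.476, 0.261, 0.065]))]
```

Request:
play_rows:
  deltas:
    - {"hand": 0,"translation": [0.2,1.0,0],"twist": 0}
    - {"hand": 0,"translation": [0.2,1.1,2],"twist": 0}
    - {"hand": 0,"translation": [0,0,2],"twist": 0}
    - {"hand": 0,"translation": [0,0,0],"twist": 0}
    - {"hand": 0,"translation": [0,0,0],"twist": 0}

```text
time_s: 4.03
tcp_pos: [0.5026, 0.1859, 0.3846]
orientation: [[-0.35, 0.937, -0.0], [0.937, 0.35, 0.0], [0.0, -0.0, -1.0]]
wrist_force: [-0.5, -0.5, -0.1]
grip_width: 1.004
grasp_force: 0.0
```

```bash
python3 - <<'E'
from h import *
s=status.get_state();R=np.array(s["orientation"]);T=np.array(s["tcp_pos"]);print(s["time_s"],T)
im=save("wrist","w3");r,b,n=redrect(im,"wrist",.167);print(r,n);print(b)
print("tool-frame offset mm",R.T@(np.array([*r[0],167])-T*1000))
for n in ("red_top","red_lamp"):
    print(n,[(np.round(x["location"]),round(x["conf"],2),np.round(at_z("wrist",x["location"],{"red_top":.167,"red_lamp":.065}[n]),3)) for x in vision.mark_of(n,"wrist")[:2]])
E
```

```text
4.025 [0.50256704 0.18590335 0.3845681 ]
((500.3056640625, 193.6096649169922), (21.46090316772461, 94.53004455566406), 20.551292419433594) 5852
[[473.66592 234.0998 ]
 [506.85028 145.58578]
 [526.94543 153.11954]
 [493.76105 241.63354]]
tool-frame offset mm [  7.9790734    0.64601372 217.56906322]
red_top [(array([316., 259.]), 0.75, array([0.5  , 0.193, 0.167]))]
red_lamp [(array([318., 130.]), 0.84, array([0.476, 0.261, 0.065]))]
```

Request:
play_rows:
  deltas:
    - {"hand": 0,"translation": [0.8,0.1,2.3],"twist": 0}
    - {"hand": 0,"translation": [0,0,2.5],"twist": 0}
    - {"hand": 0,"translation": [0,0,2.5],"twist": 0}
    - {"hand": 0,"translation": [0,0,0],"twist": 0}
    - {"hand": 190,"translation": [0,0,0],"twist": 0}
    - {"hand": 255,"translation": [0,0,0],"twist": 0}
    - {"hand": 255,"translation": [0,0,0],"twist": 0}
    - {"hand": 255,"translation": [0,0,0],"twist": 0}
    - {"hand": 255,"translation": [0,0,0],"twist": 0}
  squeeze: 40

```text
time_s: 5.3
tcp_pos: [0.5003, 0.1938, 0.3118]
orientation: [[-0.35, 0.937, 0.0], [0.937, 0.35, -0.0], [-0.0, 0.0, -1.0]]
wrist_force: [-0.9, 0.1, 0.0]
grip_width: 0.511
grasp_force: 0.0
```

Request:
play_rows:
  deltas:
    - {"hand": 255,"translation": [0,0,0],"twist": 0}
    - {"hand": 255,"translation": [0,0,0],"twist": 0}
    - {"hand": 255,"translation": [0,0,0],"twist": 0}
    - {"hand": 255,"translation": [0,0,0],"twist": 0}
    - {"hand": 255,"translation": [0,0,0],"twist": 0}
  squeeze: 40

```text
time_s: 5.92
tcp_pos: [0.5003, 0.1938, 0.3116]
orientation: [[-0.35, 0.937, -0.0], [0.937, 0.35, 0.0], [0.0, -0.0, -1.0]]
wrist_force: [0.2, -0.7, -0.4]
grip_width: 0.275
grasp_force: 40.0
```

Request:
play_rows:
  deltas:
    - {"hand": 255,"translation": [0.3,0,-0.1],"twist": 0}
    - {"hand": 255,"translation": [0.3,0,-0.1],"twist": 0}
    - {"hand": 255,"translation": [0.3,0,-0.1],"twist": 0}
    - {"hand": 255,"translation": [0.3,0,-0.1],"twist": 0}
    - {"hand": 255,"translation": [0.3,0,-0.1],"twist": 0}
    - {"hand": 255,"translation": [0.2,0,-0.05],"twist": 0}
    - {"hand": 255,"translation": [0,0,0],"twist": 0}
  squeeze: 40

```text
time_s: 6.8
tcp_pos: [0.4941, 0.2099, 0.3174]
orientation: [[-0.351, 0.936, -0.0], [0.936, 0.351, -0.0], [-0.0, -0.0, -1.0]]
wrist_force: [-1.4, -4.1, -10.0]
grip_width: 0.277
grasp_force: 40.0
```

```bash
python3 - <<'E'
from h import *
s=status.get_state();R=np.array(s["orientation"]);print(s["time_s"],s["tcp_pos"],R.T@np.array(s["wrist_force"]),R.T@(np.array(s["tcp_pos"])-[.5003,.1938,.3116])*1000)
a=save("scene","s1")[170:320,330:480]; b=save("wrist","w4")
cv2.imwrite("pics/c1.png",np.hstack([cv2.resize(a,(400,400)),cv2.resize(b,(533,400))[:,66:466]])[:,:,::-1])
E
```

```text
6.8 [0.49406172 0.20991942 0.317362  ] [-3.34619472 -2.74904322  9.98152797] [17.28235908 -0.19186608 -5.76503904]
```

View pics/c1.png

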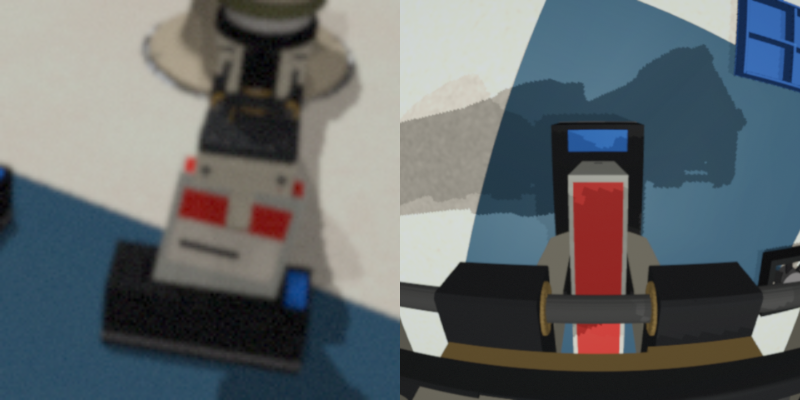

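The drive leans clearly toward the lamp, at about 0.14 rad, and the far end is out of its catch. Now I'll swing it the other way about the raised far foot.

Request:
play_rows:
  deltas:
    - {"hand": 255,"translation": [-0.25,0,-0.12],"twist": 0}
    - {"hand": 255,"translation": [-0.25,0,-0.12],"twist": 0}
    - {"hand": 255,"translation": [-0.25,0,-0.12],"twist": 0}
    - {"hand": 255,"translation": [-0.25,0,-0.12],"twist": 0}
    - {"hand": 255,"translation": [-0.2,0,-0.08],"twist": 0}
    - {"hand": 255,"translation": [-0.2,0,-0.08],"twist": 0}
    - {"hand": 255,"translation": [-0.2,0,-0.08],"twist": 0}
    - {"hand": 255,"translation": [0,0,0],"twist": 0}
  squeeze: 40

```text
time_s: 7.9
tcp_pos: [0.4996, 0.1964, 0.3252]
orientation: [[-0.351, 0.936, 0.001], [0.936, 0.351, 0.003], [0.003, 0.002, -1.0]]
wrist_force: [-6.1, 3.8, -2.2]
grip_width: 0.276
grasp_force: 40.0
```

Request:
play_rows:
  deltas:
    - {"hand": 255,"translation": [-0.3,0,-0.1],"twist": 0}
    - {"hand": 255,"translation": [-0.3,0,-0.1],"twist": 0}
    - {"hand": 255,"translation": [-0.3,0,-0.1],"twist": 0}
    - {"hand": 255,"translation": [-0.3,0,-0.1],"twist": 0}
    - {"hand": 255,"translation": [-0.3,0,-0.1],"twist": 0}
    - {"hand": 255,"translation": [0,0,0],"twist": 0}
  squeeze: 40

```text
time_s: 8.65
tcp_pos: [0.5047, 0.1827, 0.3304]
orientation: [[-0.352, 0.936, 0.001], [0.936, 0.352, 0.004], [0.003, 0.002, -1.0]]
wrist_force: [-5.6, 5.2, -0.3]
grip_width: 0.275
grasp_force: 40.0
```

```bash
python3 - <<'E'
from h import *
s=status.get_state();R=np.array(s["orientation"]);print(s["time_s"],s["tcp_pos"],R.T@np.array(s["wrist_force"]),R.T@(np.array(s["tcp_pos"])-[.5003,.1938,.3116])*1000)
a=save("scene","s2")[170:320,330:480]; b=save("wrist","w5")
cv2.imwrite("pics/c2.png",np.hstack([cv2.resize(a,(400,400)),cv2.resize(b,(533,400))[:,66:466]])[:,:,::-1])
E
```

```text
8.65 [0.50473484 0.18274162 0.33037362] [ 6.88038685 -3.39694528  0.27111169] [-11.85032503   0.30254419 -18.81176953]
```

View pics/c2.png

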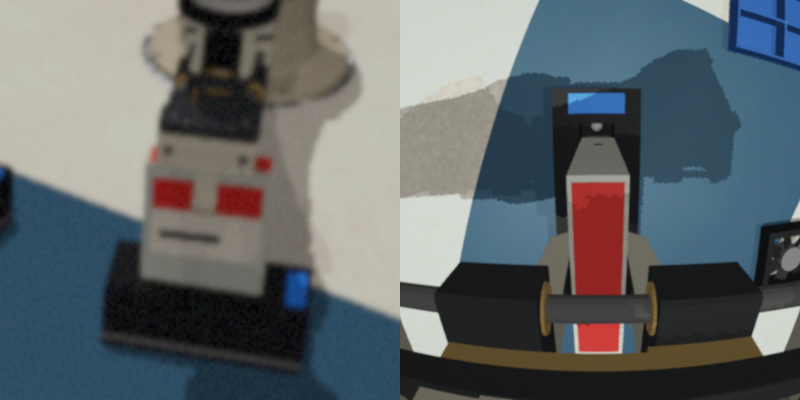

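The drive now leans past upright the other way, at about -0.08 rad, and both feet are high. I'll lean it slightly further, then swing back to upright.

Request:
play_rows:
  deltas:
    - {"hand": 255,"translation": [-0.3,0,-0.1],"twist": 0}
    - {"hand": 255,"translation": [-0.3,0,-0.1],"twist": 0}
    - {"hand": 255,"translation": [-0.2,0,0],"twist": 0}
    - {"hand": 255,"translation": [0,0,0],"twist": 0}
    - {"hand": 255,"translation": [0,0,0],"twist": 0}
  squeeze: 40

```text
time_s: 9.38
tcp_pos: [0.5075, 0.1754, 0.3324]
orientation: [[-0.352, 0.936, 0.001], [0.936, 0.352, 0.004], [0.003, 0.002, -1.0]]
wrist_force: [-5.8, 6.2, 0.5]
grip_width: 0.273
grasp_force: 40.0
```

```bash
cat >> h.py <<'E'
from scipy.optimize import least_squares
def proj(cam,P):
    i=info(cam);K=np.array(i["camera_matrix"]);R=np.array(i["rotation"]);q=(np.array(P)-np.array(i["position"]))@R
    return q[:,:2]/q[:,2:]*[K[0,0],K[1,1]]+K[:2,2]
def redpts(im):  # red label patch and corner blobs centroids
    h=cv2.cvtColor(np.ascontiguousarray(im),cv2.COLOR_RGB2HSV);m=(((h[...,0]<10)|(h[...,0]>170))&(h[...,1]>130)&(h[...,2]>80)).astype(np.uint8)
    n,l,st,c=cv2.connectedComponentsWithStats(m)
    return [(int(st[k,4]),np.round(c[k],1)) for k in range(1,n) if st[k,4]>5 and 330<c[k][0]<480 and 170<c[k][1]<330]
def report(tag):
    s=status.get_state();R=np.array(s["orientation"]);print(s["time_s"],s["tcp_pos"],"F",np.round(R.T@np.array(s["wrist_force"]),1),"d",np.round(R.T@(np.array(s["tcp_pos"])-[.5003,.1938,.3116])*1000,1))
    im=save("scene",tag);pts=redpts(im);print(pts)
    big=sorted(pts,key=lambda t:-t[0])[:2]; big=sorted(big,key=lambda t:t[1][0])
    print("label line deg",np.degrees(np.arctan2(*(big[1][1]-big[0][1])[::-1])))
    for n in ("red_lamp_foot","red_far_foot","red_top","drive_red"):print(n,[(np.round(x["location"],1),round(x["conf"],2)) for x in vision.mark_of(n,"scene")[:1]])
E
python3 - <<'E'
from h import *
report("s3")
for f in ("s1","s2","s3"):
    im=cv2.imread(f"pics/{f}.png")[:,:,::-1];p=sorted(sorted(redpts(im),key=lambda t:-t[0])[:2],key=lambda t:t[1][0]);print(f,p,np.degrees(np.arctan2(*(p[1][1]-p[0][1])[::-1])))
# predicted line angle for a horizontal / tilted y line on drive
v=np.array([-.351,.936,0]);c=np.array([.5003,.1938,.13])
for t in (-.15,-.1,-.05,0,.05,.1,.15):
    w=v*np.cos(t)-np.array([0,0,1])*np.sin(t);q=proj("scene",[c-w*.025,c+w*.025]);print(t,np.degrees(np.arctan2(*(q[1]-q[0])[::-1])))
E
```

```text
9.375 [0.50749301 0.17543376 0.33244147] F [ 7.8 -3.2 -0.4] d [-19.7   0.3 -20.9]
[(28, array([424.7, 229. ])), (136, array([391.2, 241.8])), (183, array([416.2, 243.4]))]
label line deg 3.66193557551979
red_lamp_foot [(array([423.6, 283.6]), 0.94)]
red_far_foot [(array([226.3, 295.9]), 0.66)]
red_top []
drive_red [(array([403.9, 281.4]), 0.78)]
s1 [(172, array([406. , 247.3])), (143, array([430.6, 252.9]))] 12.824398102235127
s2 [(142, array([394.3, 242.3])), (173, array([419.3, 245.2]))] 6.616737897910781
s3 [(136, array([391.2, 241.8])), (183, array([416.2, 243.4]))] 3.66193557551979
-0.15 1.1965231481283127
-0.1 3.518030887719289
-0.05 5.828853640173461
0 8.133077257146182
0.05 10.434783980566863
0.1 12.738054534497198
0.15 15.04697059524182
```

Request:
play_rows:
  deltas:
    - {"hand": 255,"translation": [0.3,0,0.1],"twist": 0}
    - {"hand": 255,"translation": [0.3,0,0.1],"twist": 0}
    - {"hand": 255,"translation": [0.3,0,0.1],"twist": 0}
    - {"hand": 255,"translation": [0.3,0,0.1],"twist": 0}
    - {"hand": 255,"translation": [0.3,0,0.1],"twist": 0}
    - {"hand": 255,"translation": [0.3,0,0.1],"twist": 0}
    - {"hand": 255,"translation": [0.3,0,0.05],"twist": 0}
    - {"hand": 255,"translation": [0,0,0],"twist": 0}
  squeeze: 40

```text
time_s: 10.62
tcp_pos: [0.5016, 0.1912, 0.3253]
orientation: [[-0.349, 0.937, 0.001], [0.937, 0.349, -0.003], [-0.004, 0.0, -1.0]]
wrist_force: [2.2, -8.6, 2.5]
grip_width: 0.274
grasp_force: 40.0
```

```bash
python3 - <<'E'
from h import *
report("s4")
for f in ("scene0","s4"):
    im=cv2.imread(f"pics/{f}.png")[:,:,::-1];print(f,redpts(im))
a=[cv2.resize(cv2.imread(f"pics/{f}.png")[200:310,350:460],(390,390),interpolation=cv2.INTER_CUBIC) for f in ("scene0","s4")]
cv2.imwrite("pics/c3.png",np.hstack(a))
E
```

```text
10.625 [0.50156297 0.19119748 0.32527398] F [-8.8 -0.9 -2.5] d [ -2.9   0.3 -13.7]
[(21, array([432. , 233.4])), (137, array([398.1, 245. ])), (176, array([423.1, 247.4]))]
label line deg 5.483590444464451
red_lamp_foot [(array([428.2, 286.2]), 0.85)]
red_far_foot [(array([389.7, 283.9]), 0.73)]
red_top [(array([412.6, 232.1]), 0.62)]
drive_red [(array([408. , 287.1]), 0.65)]
scene0 [(193, array([413.2, 236.9])), (410, array([411. , 250.9]))]
s4 [(21, array([432. , 233.4])), (137, array([398.1, 245. ])), (176, array([423.1, 247.4]))]
```

View pics/c3.png

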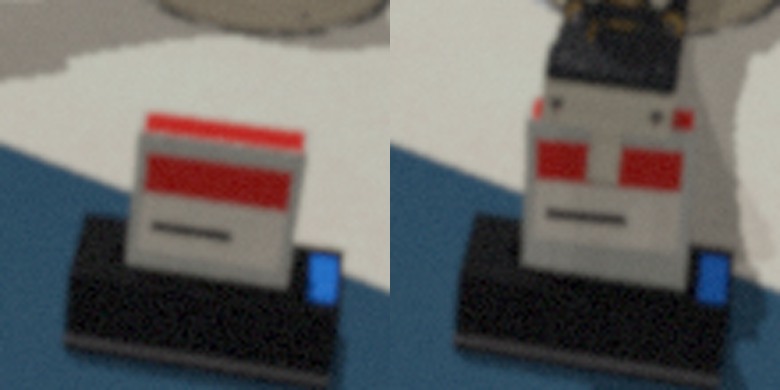

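The left crop (seated) has its label edge sloping about 7°. In the right crop it slopes about 4°, so the drive still leans slightly away from the lamp. I'll push it further toward the lamp and fit the label edges for a better reading.

Request:
play_rows:
  deltas:
    - {"hand": 255,"translation": [0.3,0,-0.1],"twist": 0}
    - {"hand": 255,"translation": [0.3,0,0],"twist": 0}
    - {"hand": 255,"translation": [0.2,0,0],"twist": 0}
    - {"hand": 255,"translation": [0,0,0],"twist": 0}
    - {"hand": 255,"translation": [0,0,0],"twist": 0}
  squeeze: 40

```text
time_s: 11.5
tcp_pos: [0.4991, 0.1979, 0.3271]
orientation: [[-0.348, 0.938, 0.002], [0.938, 0.348, -0.005], [-0.005, 0.001, -1.0]]
wrist_force: [2.6, -13.6, 14.1]
grip_width: 0.275
grasp_force: 40.0
```

```bash
cat >> h.py <<'E'
def edges(f):
    im=cv2.imread(f"pics/{f}.png")[:,:,::-1];h=cv2.cvtColor(np.ascontiguousarray(im),cv2.COLOR_RGB2HSV)
    m=(((h[...,0]<10)|(h[...,0]>170))&(h[...,1]>130)&(h[...,2]>80)).astype(np.uint8)
    n,l,st,c=cv2.connectedComponentsWithStats(m);ks=[k for k in range(1,n) if st[k,4]>80 and 330<c[k][0]<480 and 170<c[k][1]<330 and c[k][1]>(239 if f=="scene0" else 0)]
    L=[];rf=im[:,:,0].astype(float)-im[:,:,1]
    for k in ks:
        x0,y0,w,hh=st[k,:4]
        for x in range(x0+3,x0+w-3):
            cy=int(np.median(np.where(l[:,x]==k)[0]));col=rf[cy:cy+14,x];t=col[:3].mean()/2
            j=np.argmax(col<t);L.append((x,cy+j-1+(col[j-1]-t)/(col[j-1]-col[j])))
    L=np.array(L);p=np.polyfit(L[:,0],L[:,1],1);r=L[:,1]-np.polyval(p,L[:,0]);L=L[abs(r)<2];p=np.polyfit(L[:,0],L[:,1],1)
    return round(np.degrees(np.arctan(p[0])),2)
E
python3 - <<'E'
from h import *
report("s5")
print({f:edges(f) for f in ("scene0","s1","s2","s3","s4","s5")})
E
```

```text
11.5 [0.49911857 0.19792125 0.32712495] F [-13.8  -2.3 -14. ] d [  4.2   0.3 -15.5]
[(6, array([394.5, 229. ])), (20, array([435.7, 233.8])), (152, array([400.9, 244.2])), (170, array([425.9, 247.4]))]
label line deg 7.294196308540895
red_lamp_foot [(array([429.9, 284.9]), 0.67)]
red_far_foot [(array([386.5, 283.3]), 0.97)]
red_top [(array([416.6, 229.3]), 0.55)]
drive_red [(array([410.9, 284.1]), 0.91)]
{'scene0': np.float64(8.13), 's1': np.float64(13.34), 's2': np.float64(6.48), 's3': np.float64(3.52), 's4': np.float64(5.64), 's5': np.float64(7.49)}
```

Request:
play_rows:
  deltas:
    - {"hand": 255,"translation": [0.2,0,0],"twist": 0}
    - {"hand": 255,"translation": [0.1,0,-0.1],"twist": 0}
    - {"hand": 255,"translation": [0,0,-0.2],"twist": 0}
    - {"hand": 255,"translation": [0,0,-0.2],"twist": 0}
    - {"hand": 255,"translation": [0,0,0],"twist": 0}
    - {"hand": 255,"translation": [0,0,0],"twist": 0}
  squeeze: 40

```text
time_s: 12.5
tcp_pos: [0.4974, 0.2018, 0.3307]
orientation: [[-0.349, 0.937, 0.0], [0.937, 0.349, -0.003], [-0.002, -0.001, -1.0]]
wrist_force: [2.7, -5.0, -3.6]
grip_width: 0.275
grasp_force: 40.0
```

```bash
python3 - <<'E'
from h import *
report("s6");print(edges("s6"))
E
```

```text
12.5 [0.49735927 0.2017829  0.33073881] F [-5.6  0.8  3.6] d [  8.5   0.  -19.2]
[(10, array([397. , 227.5])), (19, array([438., 233.])), (159, array([402.9, 242.6])), (164, array([428. , 246.6]))]
label line deg 9.054661833248963
red_lamp_foot [(array([428.1, 287. ]), 0.89)]
red_far_foot [(array([389.8, 280.1]), 0.62)]
red_top [(array([418.3, 229.8]), 0.95)]
drive_red [(array([405.9, 281.5]), 0.71)]
9.09
```

Request:
play_rows:
  deltas:
    - {"hand": 255,"translation": [-0.2,0,0],"twist": 0}
    - {"hand": 255,"translation": [-0.3,0,0],"twist": 0}
    - {"hand": 255,"translation": [-0.2,0,0],"twist": 0}
    - {"hand": 255,"translation": [0,0,0],"twist": 0}
  squeeze: 40

```text
time_s: 13.25
tcp_pos: [0.4993, 0.1966, 0.3309]
orientation: [[-0.35, 0.937, -0.0], [0.937, 0.35, 0.0], [0.0, 0.0, -1.0]]
wrist_force: [-0.2, -0.9, -4.6]
grip_width: 0.275
grasp_force: 40.0
```

```bash
python3 - <<'E'
from h import *
report("s7");print(edges("s7"))
E
```

```text
13.25 [0.49931981 0.19663223 0.33087764] F [-0.7 -0.5  4.6] d [  3.    0.1 -19.3]
[(6, array([394.5, 227. ])), (17, array([435.5, 232.6])), (159, array([400.6, 242.3])), (162, array([425.7, 246.1]))]
label line deg 8.608886024451227
red_lamp_foot [(array([424.2, 284.9]), 0.89)]
red_far_foot [(array([385.8, 281.5]), 0.96)]
red_top [(array([415.6, 229.6]), 0.89)]
drive_red [(array([406.7, 287.4]), 0.85)]
8.99
```

The drive is free, with only its weight on the wrist and a tilt of about 1°. I'll centre it and lift.

Request:
play_rows:
  deltas:
    - {"hand": 255,"translation": [-0.3,0,-0.3],"twist": 0}
    - {"hand": 255,"translation": [0,0,-0.6],"twist": 0}
    - {"hand": 255,"translation": [0,0,-0.8],"twist": 0}
    - {"hand": 255,"translation": [0,0,-0.8],"twist": 0}
    - {"hand": 255,"translation": [0,0,-0.8],"twist": 0}
    - {"hand": 255,"translation": [0,0,-0.8],"twist": 0}
    - {"hand": 255,"translation": [0,0,-0.6],"twist": 0}
    - {"hand": 255,"translation": [0,0,-0.3],"twist": 0}
    - {"hand": 255,"translation": [0,0,0],"twist": 0}
    - {"hand": 255,"translation": [0,0,0],"twist": 0}
  squeeze: 40

```text
time_s: 14.75
tcp_pos: [0.5002, 0.1938, 0.3807]
orientation: [[-0.35, 0.937, -0.0], [0.937, 0.35, -0.0], [-0.0, -0.001, -1.0]]
wrist_force: [-2.2, -0.0, -5.7]
grip_width: 0.278
grasp_force: 40.0
```

```bash
python3 - <<'E'
from h import *
report("s8");print(edges("s8"))
v=np.array([-.351,.936,0]);s=status.get_state();c=np.array(s["tcp_pos"])
for z in (.08,.09,.10):
    b=np.array([c[0],c[1],z]);print(z,np.round(proj("scene",[b-v*.0465,b,b+v*.0465]),1).tolist())
w=np.array([*v[:2],0]);q=proj("scene",[[c[0],c[1],.2]-w*.03,[c[0],c[1],.2]+w*.03]);print(np.degrees(np.arctan2(*(q[1]-q[0])[::-1])))
cv2.imwrite("pics/c4.png",cv2.resize(cv2.imread("pics/s8.png")[170:310,340:480],(560,560),interpolation=cv2.INTER_CUBIC))
E
```

```text
14.75 [0.50023281 0.19377506 0.38065341] F [ 0.7 -2.1  5.7] d [ -0.   -0.1 -69.1]
[(8, array([395. , 206.8])), (22, array([437.1, 211.9])), (171, array([401.4, 222.6])), (179, array([427.2, 226.3]))]
label line deg 8.161190674226717
red_lamp_foot [(array([427. , 267.6]), 0.95)]
red_far_foot [(array([389.2, 263.2]), 0.59)]
red_top [(array([415.3, 205.3]), 0.71)]
drive_red [(array([407.5, 264.6]), 0.91)]
8.25
0.08 [[387.6, 265.3], [408.1, 268.4], [429.0, 271.6]]
0.09 [[388.0, 261.8], [408.6, 264.9], [429.6, 268.0]]
0.1 [[388.3, 258.3], [409.0, 261.3], [430.1, 264.5]]
7.414064633069203
```

View pics/c4.png

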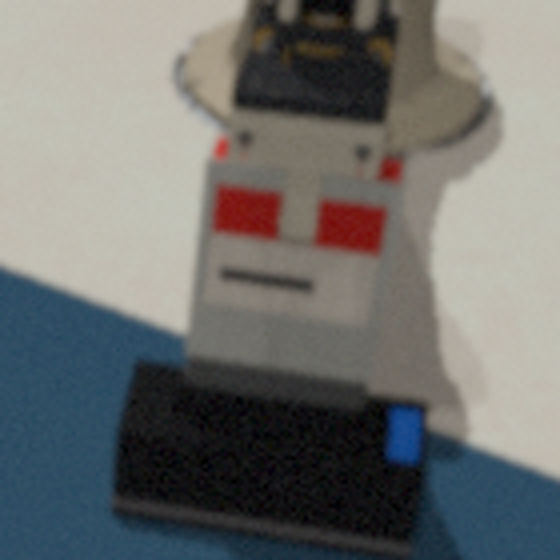

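The drive hangs clear above its dock. Its underside is at about z = 0.090 (row 265), 25 mm above the dock top, and it is within about 1° of upright. I'll hand in.

```bash
python3 -c "
from station import env
print(env.finish_job())"
```

```text
the job is handed in; nothing more can be done
None
```

I rocked the red drive about 0.11 rad towards the lamp, then about 0.10 rad the other way. That freed it, and I handed the job in at about 15 s with the drive held still about 25 mm above its dock and within about 1° of upright; nothing else on the bench was touched.

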